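# Lay kerfed lining round the waist form with the fingertips

## Task

Pre-bend the damp kerfed lining round the curved waist form: beginning next to the metal clip, run your closed fingertips along the outside of the strip to its free tail, lightly pressing it home as you go, so that in the end it lies tight against the form right to the tail. Only stroke and press it, never pinch it or press hard, leave everything else as it lies, and take your hand away when done.

Things in the scene. Friction and masses are not known exactly. Their poses are not given: they have to be found in the camera images.
- form: D-shaped two-layer wooden waist form, 130 x 200 mm, fixed on rubber feet, top 46 mm above the bench. Origin: centre of its arc, on the bench; z up. Curved side: radius 125 mm about the origin, facing form -x; straight back near x = 0. Lower layer (10 to 28 mm high) stands out 6 mm as a ledge. Angles along the arc run from the -x axis towards -y: lining head at -23 deg, its tail belongs at +66 deg, form ends at +74
- lining: clipped head (32 mm, immovable) of the kerfed lining: pale wooden strip 8 mm thick, 16 mm high (28 to 45 mm above the bench), sawn nearly through into small blocks. Origin at the first bend, form side, underside; x towards the tail, -y outward. The sheet-metal clip over it ends 9 mm before the origin, 2 mm proud of the strip's outer face and of the form's top
- head_bend (a point): first bend of the lining, outer face, mid-height (36 mm above the bench), at -18 deg on the arc. Beyond it 184 mm of strip are free, standing off the form's curved side at the start. They bend only towards the form, at 8 bends 23 mm apart, 0.184 rad each when tight; a push of about 4 N on a stretch bends it, and it stays where it is left without springing back
- point_a (a point): point on the lining's outer face at mid-height, 46 mm beyond head_bend (end of the 2nd stretch)
- point_b (a point): point on the lining's outer face at mid-height, 115 mm beyond head_bend (end of the 5th stretch)
- tail (a point): outer corner of the lining's free end at mid-height, 184 mm beyond head_bend
- seat_a (a point): where point_a is when the lining lies tight on the form (fixed to the form)
- seat_b (a point): where point_b is when the lining lies tight on the form (fixed to the form)
- tail_seat (a point): where tail is when the lining lies tight on the form; a short dark line on top of the form marks this place (fixed to the form)
- blocks_1: the 1st 23 mm stretch of lining blocks counted from the clip; origin on the form side of the strip, at its underside, at the end nearer the clip; x along the strip towards the tail, -y outward (outer face at y = -8 mm), z up
- blocks_2: the 2nd 23 mm stretch of lining blocks counted from the clip; origin on the form side of the strip, at its underside, at the end nearer the clip; x along the strip towards the tail, -y outward (outer face at y = -8 mm), z up
- blocks_3: the 3rd 23 mm stretch of lining blocks counted from the clip; origin on the form side of the strip, at its underside, at the end nearer the clip; x along the strip towards the tail, -y outward (outer face at y = -8 mm), z up
- blocks_4: the 4th 23 mm stretch of lining blocks counted from the clip; origin on the form side of the strip, at its underside, at the end nearer the clip; x along the strip towards the tail, -y outward (outer face at y = -8 mm), z up
- blocks_5: the 5th 23 mm stretch of lining blocks counted from the clip; origin on the form side of the strip, at its underside, at the end nearer the clip; x along the strip towards the tail, -y outward (outer face at y = -8 mm), z up
- blocks_6: the 6th 23 mm stretch of lining blocks counted from the clip; origin on the form side of the strip, at its underside, at the end nearer the clip; x along the strip towards the tail, -y outward (outer face at y = -8 mm), z up
- blocks_7: the 7th 23 mm stretch of lining blocks counted from the clip; origin on the form side of the strip, at its underside, at the end nearer the clip; x along the strip towards the tail, -y outward (outer face at y = -8 mm), z up
- blocks_8: the 8th 23 mm stretch of lining blocks counted from the clip; origin on the form side of the strip, at its underside, at the end nearer the clip; x along the strip towards the tail, -y outward (outer face at y = -8 mm), z up
- wood_peg: wooden clothes-peg, 72 x 15 x 12 mm, lying on top of the form; not part of the job. Origin: centre of its underside
- peg: clothes-peg, 72 x 15 x 12 mm, on the bench at the front left; not part of the job. Origin: centre of its underside
- neck_block: reddish-brown drilled wooden block, 66 x 42 x 36 mm, on the bench to the right of the form; not part of the job. Origin: centre of its underside
- spare_lining: straight spare strip of the same kerfed lining, 216 x 8 x 16 mm, lying loose at the front of the bench; not part of the job. Origin: centre of its underside
- try_square: try square with wooden stock and steel blade, 180 x 110 x 14 mm, on the bench to the right, nearer the front; not part of the job. Origin: centre of its underside
- sanding_block: notched wooden sanding block, 80 x 35 x 36 mm, on the bench behind the form; not part of the job. Origin: centre of its underside

How it is judged (in metres and radians):
On the way, in this order (a step that is already met when the one before it is completed fails the run):
1. the fingertips press the strip near the clip (1st to 3rd stretch) and it lies against the form there, point_a within 3 mm of its seat ((contact force between the fingers and blocks_1 above 0.4 N or contact force between the fingers and blocks_2 above 0.4 N or contact force between the fingers and blocks_3 above 0.4 N) and distance between point_a and seat_a below 0.003 m), for 0.05 s.
2. the fingertips press the strip in the middle (4th to 6th stretch) and it lies against the form there, point_b within 3 mm of its seat ((contact force between the fingers and blocks_4 above 0.4 N or contact force between the fingers and blocks_5 above 0.4 N or contact force between the fingers and blocks_6 above 0.4 N) and distance between point_b and seat_b below 0.003 m), for 0.05 s.
3. the fingertips press the tail (7th or 8th stretch) against the form ((contact force between the fingers and blocks_7 above 0.4 N or contact force between the fingers and blocks_8 above 0.4 N) and distance between tail and tail_seat below 0.0025 m), for 0.05 s.
At the end, for the whole second after the job is handed in: the whole lining lies at rest tight against the form: its points a and b within 2 mm and its tail within 2.5 mm of their places (distance between point_a and seat_a below 0.002 m and distance between point_b and seat_b below 0.002 m and distance between tail and tail_seat below 0.0025 m and linear speed of blocks_8 below 0.01 m/s); the robot touches nothing.
It fails at once if the lining or the form pinched or pressed hard (more than 40 N) (contact force between the fingers and form above 40 N).
It fails at once if one of the other loose things is moved or lifted (more than 15 mm) (distance of any of wood_peg, peg, neck_block, spare_lining, try_square, sanding_block from where it was at the start of the episode above 0.015 m).
It also fails if it takes over 46 s, if anything falls off the work surface, if the arm or the gripper's body presses on something with over 40 N, if the wrist force passes 120 N, or if a joint passes its speed limit or range.

## Robot

A 6-joint arm with a two-finger parallel gripper is mounted at the origin on a cart in front of the work surface, level with it; the furniture and walls round the work are solid. World frame = base frame: x ahead of the robot, y to its left, z up, the work surface at z = 0. Lengths are in m, angles in degrees, forces in N, time in s.
With the tool pointing down it reaches from about 0.4 to 0.825 m from the base axis. Payload 7 kg.
Tool frame: the origin (TCP) lies on the centre line of the jaws, within the pads' length; the fingertips stand 19 mm ahead of it and the grasp point (between the pads) is the TCP; z points along the fingers, y is the line along which they close (so a half turn about z gives the same grasp; the last joint's range is limited). The gripper opens to 88 mm and grips with 3 to 60 N. Pads are 19 mm wide; open, the fingers measure 130 mm over their backs; the gripper's body (78 mm by 193 mm) begins 47 mm behind the grasp point.
Start: joints at [-55.915, 20.546, 0.682, 0, -70.136, -16.507], TCP at [0.204, -0.643, 0.246] pointing down, gripper open.
Joint ranges: [-176.03, 176.03], [-82.01, 121.73], [-58.28, 71.71], [-173.87, 95.51], [-174.79, -0.11], [-173.66, 173.66]. Speed limits (degrees/s): [136.94, 136.94, 172.46, 180, 180, 180].

## Interface

Orientations are given as [roll, pitch, yaw] about the fixed x, y, z axes, in that order (R = Rz(yaw) Ry(pitch) Rx(roll)).
In Python, from plant import get_state, capture, close_job gives the robot as it stands.
- The arm moves only by the tool apply_moves, never from a script. Its argument "targets" is a list of rows, each a list of 7 numbers: the opening, from 0 (shut) to 1 (fully open), then the shift along the tool's x, y, z normalised to -1 to 1, where 1 is 1000 mm, then the turn, a rotation vector about the tool's x, y, z normalised to -1 to 1, where 1 is 90 degrees. In form: [[claw, tx, ty, tz, ax, ay, az], ...]. A call has 1 to 20 rows; each row shifts and turns the commanded pose from where the row before left it, along the tool's axes as they then stand; what a row does not reach is not made up. A row lasts 1/12 s, in which the tool goes at most 41.7 mm and 7.16 degrees, less where a joint would pass 70% of its speed; a pose out of reach is approached as far as the arm can. A call with a number of a shift or a turn outside -1 to 1 is refused whole. A call with a gripper value outside its range is refused whole. The fingers move at their own pace and stop on an object; "newtons" is the grip in N (left out, the last holds). Time passes only in rows, so rows that do not move let the fingers close. It gives the time, the measured TCP pose, the force, the opening and the grip force at its end, in the units of the state.
- get_state(): the state, without advancing time (a new reading comes with each control period).
- capture(name): name is "scene" or "top" or "wrist"; returns a dict with "frame" (420x560x3 uint8, red, green, blue), "range_z" (420x560 float32, m along the optical axis (not along the pixel's ray), 0 where there is no reading), "camera_matrix" (3x3 intrinsics, pixels), "k1" (the pictures are not rectified: a ray, as slopes to the right and down, at radius r is drawn at 1 + k1 r^2 times it, then the intrinsics apply), "T" (4x4, takes a point from camera to world coordinates). Camera axes: x right, y down, z forward; pixel columns grow to the right and rows downward; lengths in m; the calibration is good to about 2 mm. A picture is of the moment at which its call begins.
- close_job(): hands the job in; it is judged then, once.
The state is a dict: "time_s": time; "joints": joint angles; "qd": joint speeds; "joint_torque": joint torques, N m; "tcp_pos": TCP position; "eef_rot": TCP orientation; "contact_force": force on the tool from outside, world axes, zero at the start; "moment": the same for the moment, N m; "gripper_width": finger opening in m; "gripper_force": force on a finger pad.
Only numpy, scipy, OpenCV 4.12 (cv2) and the standard library are available. Lean on these libraries where they do the work, as an engineer would, in place of code of your own. Each camera call takes 0.05 s, during which the arm holds its last target. There are 200 camera calls.

## Working session

There is one attempt and no reset: what is moved stays moved. The work goes in short steps, Python scripts to look and compute and a tool call to move; the robot and the scene stay as the last step left them, time stands still between calls to the robot, and variables do not carry over. Pictures are saved under pics/ and viewed, at most 10 in all, crops included, and the job is handed in when it is done.

Besides the shell and the picture viewer there is one more tool, called after "Request:" as a command line: name --pt "numbers of a row" for each row, then --argument value for the rest. apply_moves: Moves the arm, as the interface text tells. Scaled input: -1 to 1 covers 1000 mm each way for a shift and 90 degrees each way for a turn. Its arguments: {"type":"object","properties":{"targets":{"type":"array","items":{"type":"array","items":{"type":"number"}}},"newtons":{"type":"number"}},"required":["targets"]}

```bash
mkdir -p pics
cat > h.py <<'E'
import numpy as np, cv2
from plant import get_state, capture, close_job
def world(c,uv,z=None):
    K=c["camera_matrix"];uv=np.atleast_2d(np.array(uv,float))
    s=cv2.undistortPoints(uv[:,None],K,np.array([c["k1"],0,0,0,0.]))[:,0]
    d=np.c_[s,np.ones(len(s))];T=c["T"]
    if z is None:
        r=c["range_z"][uv[:,1].astype(int),uv[:,0].astype(int)];p=d*r[:,None]
        return p@T[:3,:3].T+T[:3,3]
    w=d@T[:3,:3].T
    return T[:3,3]+w*((z-T[2,3])/w[:,2])[:,None]
E
python3 - <<'E'
from h import *
import pickle
for n in("top","scene"):
    c=capture(n);cv2.imwrite(f"pics/{n}0.png",c["frame"][:,:,::-1]);pickle.dump(c,open(n+"0.pkl","wb"))
    print(n,c["T"].round(3).tolist(),c["camera_matrix"].tolist(),c["k1"])
print(get_state())
E
```

```text
top [[0.014, -0.993, 0.114, 0.425], [-1.0, -0.013, 0.006, -0.166], [-0.004, -0.114, -0.993, 1.215], [0.0, 0.0, 0.0, 1.0]] [[407.3346616888082, 0.0, 281.1524102879026], [0.0, 407.3346616888082, 210.61155786592437], [0.0, 0.0, 1.0]] -0.02003229475605184
scene [[-0.882, -0.332, 0.333, 0.145], [-0.47, 0.601, -0.646, 0.638], [0.014, -0.727, -0.687, 0.907], [0.0, 0.0, 0.0, 1.0]] [[451.54013026932734, 0.0, 283.6474367066403], [0.0, 451.54013026932734, 208.5909823508104], [0.0, 0.0, 1.0]] 0.03052400771315395
{'time_s': 0.1, 'joints': array([-5.59142299e+01,  2.05879332e+01,  6.37826391e-01, -1.67606918e-02,
       -7.01350524e+01, -1.65061363e+01]), 'qd': array([-0.04889671, -0.1448767 ,  0.12993069,  0.04169055,  0.0275195 ,
        0.02990991]), 'joint_torque': array([-3.30437193e-03, -5.84164846e+01,  2.93751007e+01,  7.01554030e+00,
        1.02297618e-02, -6.46623994e-05]), 'tcp_pos': array([ 0.20370794, -0.6430953 ,  0.24470353]), 'eef_rot': array([ 1.79913873e+02, -9.08984716e-03, -1.62426067e+02]), 'contact_force': array([-0.99998315, -0.1291505 , -0.15778936]), 'moment': array([ 0.01504679, -0.00482116, -0.01060444]), 'gripper_force': 0.0, 'gripper_width': 0.08757522348493324}
```

View pics/top0.png

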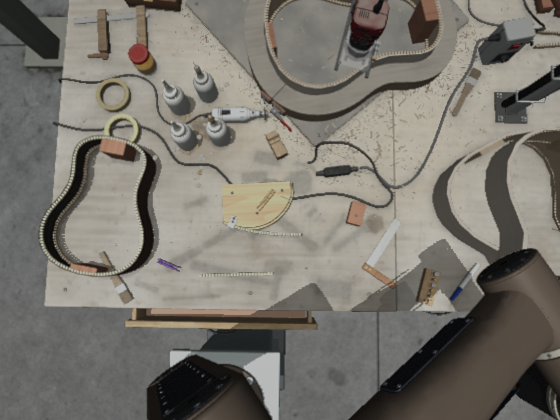

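View pics/scene0.png

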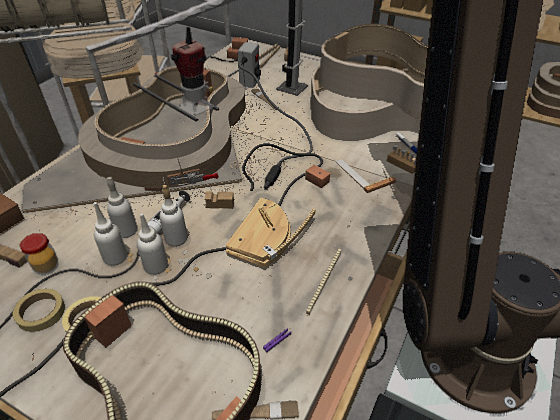

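Run:
```python
from h import *
import pickle
c=pickle.load(open("top0.pkl","rb"))
im=c["frame"][170:250,205:315,::-1]
cv2.imwrite("pics/crop.png",cv2.resize(im,None,fx=7,fy=7,interpolation=cv2.INTER_CUBIC))
pts=[(222,183),(292,182),(222,226),(301,235),(232,223),(292,195)]
print(world(c,pts,.046).round(3)); print(world(c,[(257,185),(240,210),(270,210)]).round(3))
```

```text
[[ 0.638  0.014  0.046]
 [ 0.643 -0.19   0.046]
 [ 0.512  0.011  0.046]
 [ 0.489 -0.217  0.046]
 [ 0.521 -0.018  0.046]
 [ 0.605 -0.19   0.046]]
[[ 0.634 -0.087  0.042]
 [ 0.559 -0.04   0.049]
 [ 0.561 -0.127  0.044]]
```

View pics/crop.png

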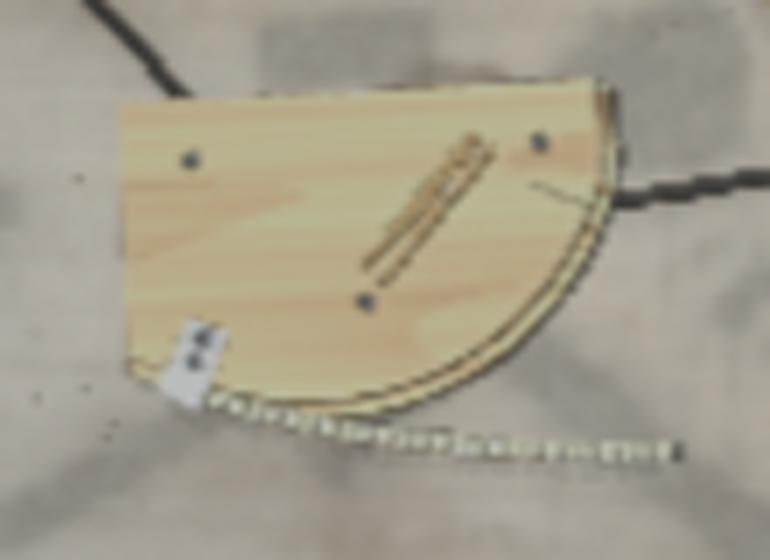

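The wooden form spans (222–292, 182–228). The clip is at (232,223), and the lining runs off to its tail at (301,235). The dark tail mark is near (291,199). I'll move above the form for a closer look with the wrist camera.

Request:
apply_moves --pt "0 -0.02 0.022 0 0 0 0" --pt "0 -0.02 0.022 0 0 0 0" --pt "0 -0.02 0.022 0 0 0 0" --pt "0 -0.02 0.022 0 0 0 0" --pt "0 -0.02 0.022 0 0 0 0" --pt "0 -0.02 0.022 0 0 0 0" --pt "0 -0.02 0.022 0 0 0 0" --pt "0 -0.02 0.022 0 0 0 0" --pt "0 -0.02 0.022 0 0 0 0" --pt "0 -0.02 0.022 0 0 0 0" --pt "0 -0.02 0.022 0 0 0 0" --pt "0 -0.02 0.022 0 0 0 0" --pt "0 -0.02 0.022 0 0 0 0" --pt "0 -0.02 0.022 0 0 0 0" --pt "0 -0.02 0.022 0 0 0 0" --pt "0 -0.02 0.022 0 0 0 0" --pt "0 -0.02 0.022 0 0 0 0" --pt "0 -0.02 0.022 0 0 0 0" --pt "0 -0.02 0.022 0 0 0 0" --pt "0 -0.02 0.022 0 0 0 0" --newtons 20

```text
time_s: 1.77
tcp_pos: [0.4524, -0.1017, 0.2455]
eef_rot: [180.0, -0.0, -162.4]
contact_force: [0.2, -1.5, -0.5]
gripper_width: 0.0001
gripper_force: 0.0
```

Run:
```python
from h import *
import pickle
c=capture("wrist");cv2.imwrite("pics/w1.png",c["frame"][:,:,::-1]);pickle.dump(c,open("w1.pkl","wb"))
print(c["T"].round(3).tolist(),c["camera_matrix"][0,0],c["k1"])
s=get_state();print({k:np.round(s[k],3).tolist() for k in s})
```

```text
[[-0.303, 0.922, 0.24, 0.389], [0.953, 0.293, 0.077, -0.122], [0.0, 0.252, -0.968, 0.384], [0.0, 0.0, 0.0, 1.0]] 346.96685745082686 -0.021661433747787045
{'time_s': 1.817, 'joints': [12.053, 0.309, -24.662, -0.026, -64.952, -84.408], 'qd': [-3.704, -0.245, -0.583, 0.462, -0.157, 7.203], 'joint_torque': [-1.86, -31.163, 25.776, 6.693, -0.85, 0.558], 'tcp_pos': [0.455, -0.099, 0.246], 'eef_rot': [179.984, 0.079, -162.365], 'contact_force': [3.723, 3.367, 1.586], 'moment': [0.549, -0.539, -0.012], 'gripper_force': 0.0, 'gripper_width': 0.001}
```

View pics/w1.png

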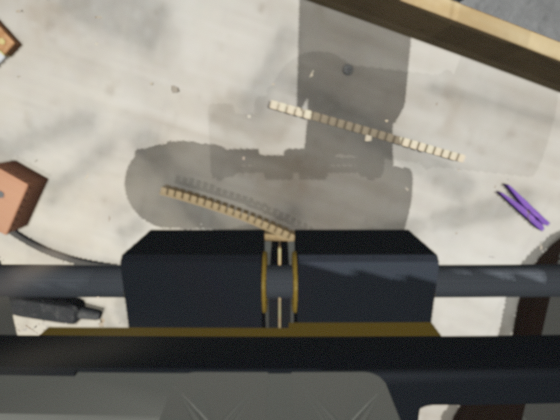

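The wrist view shows the closed fingers in the middle (262–298, 230–300) hiding the form. The lining runs from (165,190) to (290,237). I'll read the finger geometry from the depth image and shift the hand 150 mm forward so the form is visible.

Run:
```python
from h import *
import pickle
c=pickle.load(open("w1.pkl","rb"));
from scipy.spatial.transform import Rotation as R
M=R.from_euler("xyz",[180,0,-162.365],degrees=True).as_matrix();p0=np.array([.455,-.099,.246])
for v in (236,245,260,280,300,318):
  us=[120,135,180,240,258,264,272,280,288,296,302,330,400,430]
  P=(world(c,[(u,v) for u in us])-p0)@M*1000
  print(v,[(u,*q.round().astype(int).tolist()) for u,q in zip(us,P)])
```

```text
236 [(120, -65, -189, 246), (135, -65, -171, 246), (180, 41, -27, -56), (240, 41, -12, -57), (258, 41, -7, -55), (264, 40, -6, -53), (272, -55, -10, 218), (280, -50, -1, 202), (288, -51, 7, 206), (296, 41, 2, -56), (302, 41, 4, -57), (330, 41, 11, -57), (400, 41, 28, -56), (430, -65, 176, 247)]
245 [(120, -76, -190, 246), (135, 41, -35, -63), (180, 41, -25, -63), (240, 41, -11, -63), (258, 41, -7, -62), (264, 37, -6, -53), (272, 12, -5, 14), (280, -59, -1, 202), (288, -61, 7, 207), (296, 40, 2, -60), (302, 41, 3, -62), (330, 41, 10, -62), (400, 41, 26, -62), (430, -76, 176, 246)]
260 [(120, 41, -36, -70), (135, 40, -33, -69), (180, 40, -23, -68), (240, 40, -10, -70), (258, 40, -7, -70), (264, 37, -6, -62), (272, 12, -5, -4), (280, -75, -1, 200), (288, 12, 2, -3), (296, 37, 2, -62), (302, 40, 3, -69), (330, 40, 9, -69), (400, 40, 24, -70), (430, 40, 30, -69)]
280 [(120, 32, -40, -63), (135, 36, -33, -71), (180, 36, -23, -70), (240, 36, -10, -70), (258, 35, -7, -69), (264, 34, -6, -65), (272, 32, -4, -62), (280, 33, -2, -64), (288, 33, 0, -63), (296, 34, 2, -66), (302, 35, 3, -69), (330, 35, 9, -69), (400, 36, 24, -69), (430, 36, 31, -69)]
300 [(120, -150, -200, 247), (135, 30, -34, -68), (180, 31, -24, -70), (240, 31, -11, -69), (258, 31, -7, -69), (264, 29, -6, -66), (272, 6, -5, -26), (280, -122, -1, 201), (288, 6, 1, -26), (296, 30, 2, -67), (302, 31, 3, -70), (330, 31, 9, -69), (400, 30, 25, -68), (430, 31, 31, -69)]
318 [(120, -175, -202, 247), (135, 27, -34, -70), (180, 26, -24, -69), (240, 26, -11, -69), (258, 26, -7, -70), (264, 20, -6, -59), (272, -1, -5, -26), (280, -145, -1, 201), (288, -2, 1, -25), (296, 22, 2, -62), (302, 26, 3, -69), (330, 27, 9, -70), (400, 26, 25, -69), (430, 26, 32, -70)]
```

Request:
apply_moves --pt "0 -0.024 -0.008 0 0 0 0" --pt "0 -0.024 -0.008 0 0 0 0" --pt "0 -0.024 -0.008 0 0 0 0" --pt "0 -0.024 -0.008 0 0 0 0" --pt "0 -0.024 -0.008 0 0 0 0" --pt "0 -0.024 -0.008 0 0 0 0" --pt "0 0 0 0 0 0 0" --pt "0 0 0 0 0 0 0"

```text
time_s: 2.48
tcp_pos: [0.6044, -0.1055, 0.244]
eef_rot: [180.0, -0.1, -162.4]
contact_force: [-0.9, 0.4, -0.2]
gripper_width: 0.0005
gripper_force: 0.0
```

Run:
```python
from h import *
import pickle
c=capture("wrist");cv2.imwrite("pics/w2.png",c["frame"][:,:,::-1]);pickle.dump(c,open("w2.pkl","wb"))
s=get_state();print(s["tcp_pos"],s["eef_rot"],s["joints"],s["contact_force"])
```

```text
[ 0.60363    -0.10551639  0.24446637] [ 1.79963218e+02 -1.13566536e-01 -1.62439368e+02] [ 8.31357765e+00  1.48519815e+01 -7.55738668e+00 -1.95128916e-02
 -6.77086342e+01 -8.07455620e+01] [ 0.41663388  0.18727846 -0.29523073]
```

View pics/w2.png

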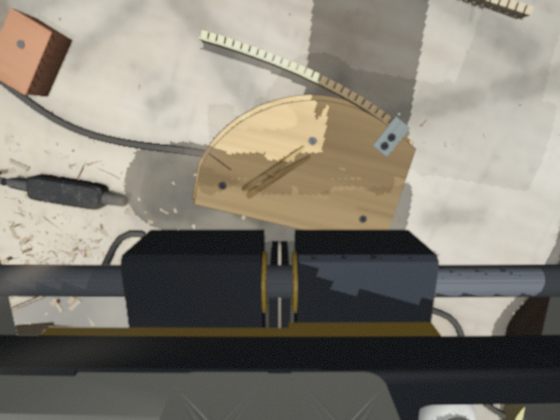

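The form is now fully visible: back edge from (193,203) to (391,230), clip at (390,137), tail mark from (208,152) to (230,170), and strip from (203,37) to (388,118). Next I'll fit the arc.

```bash
cat > fit.py <<'E'
from h import *
import pickle
from scipy.optimize import least_squares
c=pickle.load(open("w2.pkl","rb"))
vv,uu=np.mgrid[0:232,150:440]
P=world(c,np.c_[uu.ravel(),vv.ravel()])
ok=c["range_z"][vv.ravel(),uu.ravel()]>0
form0=np.array([.55,-.09])
top=((P[:,2]>.037)&(P[:,2]<.062)&ok).reshape(vv.shape).astype(np.uint8)
print("top z med",np.median(P[top.ravel()>0,2]))
top=cv2.morphologyEx(top,cv2.MORPH_OPEN,np.ones((11,11)))   # drops thin strip
cs,_=cv2.findContours(top,0,2);k=max(cs,key=cv2.contourArea)[:,0]+[150,0]
W=world(c,k,.046)[:,:2]
hull=cv2.minAreaRect((W*1000).astype(np.float32));print("rect",hull)
# back edge: image (193,203)-(391,230)
mark=world(c,[(208,152),(230,170)],.046)[:,:2]; back=world(c,[(194,203),(390,230)],.046)[:,:2]; clip=world(c,[(372,154),(390,160),(409,127),(391,116)],.048)[:,:2]
b=back[1]-back[0];phi=np.arctan2(-b[0],b[1]);print("back len",np.linalg.norm(b),"phi",np.degrees(phi))
R=np.array([[np.cos(phi),-np.sin(phi)],[np.sin(phi),np.cos(phi)]])
o=np.array([.635,-.085])
for _ in range(6):
    q=(W-o)@R;th=np.degrees(np.arctan2(-q[:,1],-q[:,0]));r=np.hypot(*q.T)
    s=(th>-8)&(th<64)&(abs(r-.125)<.02)
    f=least_squares(lambda x:np.hypot(*(W[s]-x).T)-.125,o,loss="soft_l1",f_scale=.001);o=f.x
f3=least_squares(lambda x:np.hypot(*(W[s]-x[:2]).T)-x[2],[*o,.125],loss="soft_l1",f_scale=.001)
print("o",o,"rms",np.std(f.fun),s.sum(),"free",f3.x)
for n,a in(("mark",mark),("back",back),("clip",clip)):
    q=(a-o)@R;print(n,(q*1000).round(1).tolist(),np.degrees(np.arctan2(-q[:,1],-q[:,0])).round(1),(np.hypot(*q.T)*1000).round(1))
st=world(c,[(202,33),(318,70),(390,113)],.045)[:,:2]
print("strip outer",((st-o)@R*1000).round(1).tolist())
E
python3 fit.py
```

```text
top z med 0.04527999230057006
rect ((576.41552734375, -87.88369750976562), (128.16921997070312, 198.38999938964844), 3.8934876918792725)
back len 0.20037249910463403 phi 9.468024387582371
o [ 0.63628724 -0.06322727] rms 0.0008263170291523276 68 free [ 0.63577905 -0.06360526  0.12439964]
mark [[-62.6, -109.3], [-48.2, -86.4]] [60.2 60.8] [125.9  98.9]
back [[-10.1, -118.5], [-10.1, 81.9]] [ 85.1 -82.9] [118.9  82.5]
clip [[-83.2, 47.0], [-80.1, 65.5], [-113.1, 76.5], [-120.5, 57.4]] [-29.5 -39.3 -34.1 -25.5] [ 95.6 103.5 136.6 133.5]
strip outer [[-167.2, -124.7], [-151.0, -16.8], [-123.2, 56.8]]
```

Request:
apply_moves --pt "0 0.0192 0.0173 0 0 0 0" --pt "0 0.0192 0.0173 0 0 0 0" --pt "0 0.0192 0.0173 0 0 0 0" --pt "0 0.0192 0.0173 0 0 0 0" --pt "0 0.0192 0.0173 0 0 0 0" --pt "0 0.0192 0.0173 0 0 0 0" --pt "0 0 0 0 0 0 0.0343" --pt "0 0 0 0 0 0 0.0343" --pt "0 0 0 0 0 0 0.0343" --pt "0 0 0 0 0 0 0.0343" --pt "0 0 0 0 0 0 0.0343" --pt "0 0 0 0 0 0 0.0343" --pt "0 0 0 0 0 0 0.0343" --pt "0 0 0 0 0 0 0.0343" --pt "0 0 0 0.0315 0 0 0" --pt "0 0 0 0.0315 0 0 0" --pt "0 0 0 0.0315 0 0 0" --pt "0 0 0 0.0315 0 0 0" --pt "0 0 0 0.0315 0 0 0" --pt "0 0 0 0.0315 0 0 0"

```text
time_s: 4.2
tcp_pos: [0.462, -0.0415, 0.0561]
eef_rot: [180.0, 0.1, 172.9]
contact_force: [0.7, -0.4, -1.0]
gripper_width: 0.0005
gripper_force: 0.0
```

```bash
cat > plan.py <<'E'
from h import *
O=np.array([.6363,-.0632]);PHI=3.9
def polar(s=None):
    s=s or get_state();p=s["tcp_pos"];d=O-p[:2];th=np.degrees(np.arctan2(d[1],d[0]))-PHI
    h=(s["eef_rot"][2]+180-PHI+180)%360-180
    F=s["contact_force"];a=np.radians(th+PHI);n=np.array([np.cos(a),np.sin(a)]);t=np.array([np.sin(a),-np.cos(a)])
    return dict(t=round(s["time_s"],2),R=round(np.hypot(*d)*1e3,2),th=round(th,2),head=round(h,2),z=round(p[2]*1e3,1),Fout=round(-F[:2]@n,2),Ftan=round(F[:2]@t,2),Fz=round(F[2],2))
def rows(way,n,x=None,r=5):
    """way: (R mm, theta, z mm) ; polar interpolation, heading=theta"""
    s=get_state();p=s["tcp_pos"].copy();yaw=s["eef_rot"][2]
    d=O-p[:2];R0=np.hypot(*d);t0=np.degrees(np.arctan2(d[1],d[0]))-PHI;z0=p[2]
    h0=(yaw+180-PHI+180)%360-180
    out=[]
    for i in range(1,n+1):
        f=i/n;R=R0+f*(way[0]/1e3-R0);th=t0+f*(way[1]-t0);h=h0+f*(way[1]-h0);z=z0+f*(way[2]/1e3-z0)
        a=np.radians(th+PHI);q=np.array([*(O-R*np.array([np.cos(a),np.sin(a)])),z])
        y=np.radians(yaw);ex=np.array([np.cos(y),np.sin(y)]);ey=np.array([np.sin(y),-np.cos(y)])
        D=q-p;ny=h+PHI-180;dy=(ny-yaw+180)%360-180
        out.append([0,round(D[:2]@ex,r),round(D[:2]@ey,r),round(-D[2],r),0,0,round(-dy/90,r)])
        p=q;yaw=ny
    print(out)
E
python3 - <<'E'
from plan import *
print(polar());rows((150,-11,53),4)
E
```

```text
{'t': 4.2, 'R': np.float64(175.67), 'th': np.float64(-10.99), 'head': np.float64(-11.01), 'z': np.float64(56.1), 'Fout': np.float64(-0.71), 'Ftan': np.float64(0.35), 'Fz': np.float64(-0.96)}
[[0, np.float64(-0.00642), np.float64(1e-05), np.float64(0.00076), 0, 0, np.float64(-4e-05)], [0, np.float64(-0.00642), np.float64(1e-05), np.float64(0.00076), 0, 0, np.float64(-4e-05)], [0, np.float64(-0.00642), np.float64(1e-05), np.float64(0.00076), 0, 0, np.float64(-4e-05)], [0, np.float64(-0.00642), np.float64(1e-05), np.float64(0.00076), 0, 0, np.float64(-4e-05)]]
```

Request:
apply_moves --pt "0 -0.007 0 0.0015 0 0 0" --pt "0 -0.007 0 0.0015 0 0 0" --pt "0 -0.007 0 0 0 0 0" --pt "0 -0.003 0 0 0 0 0" --pt "0 -0.002 0 0 0 0 0" --pt "0 0 0 0 0 0 0"

```text
time_s: 4.7
tcp_pos: [0.4899, -0.0444, 0.0549]
eef_rot: [179.9, 0.1, 172.9]
contact_force: [-0.3, 1.3, -0.5]
gripper_width: 0.0002
gripper_force: 0.0
```

```bash
python3 -c "
from plan import *
print(polar())
c=capture('scene');cv2.imwrite('pics/s2.png',cv2.resize(c['frame'][170:290,200:340,::-1],None,fx=5,fy=5,interpolation=2))
print(polar())"
```

```text
{'t': 4.7, 'R': np.float64(147.59), 'th': np.float64(-11.2), 'head': np.float64(-11.03), 'z': np.float64(54.9), 'Fout': np.float64(0.48), 'Ftan': np.float64(-1.28), 'Fz': np.float64(-0.51)}
{'t': 4.75, 'R': np.float64(147.98), 'th': np.float64(-11.18), 'head': np.float64(-11.04), 'z': np.float64(54.6), 'Fout': np.float64(-0.05), 'Ftan': np.float64(-0.25), 'Fz': np.float64(0.11)}
```

View pics/s2.png

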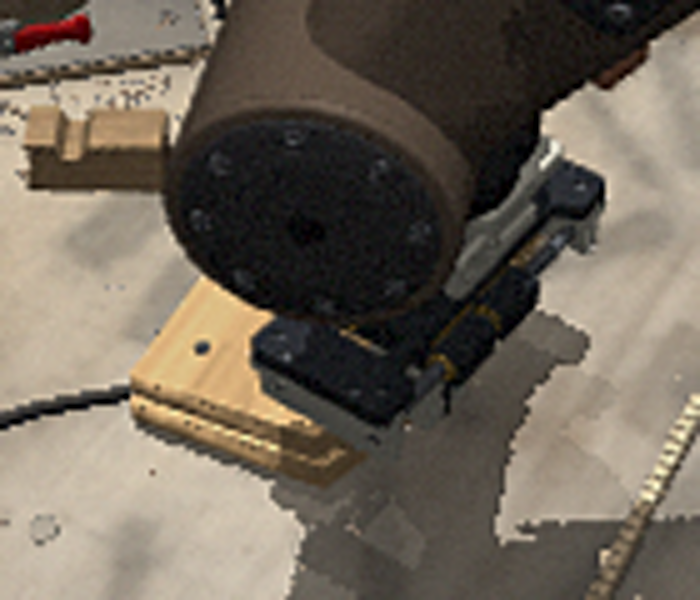

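The hand hides the strip in this view (contact area around (400,420)), so I'll probe by force.

Request:
apply_moves --pt "0 -0.001 0 0.001 0 0 0" --pt "0 -0.001 0 0 0 0 0" --pt "0 0 0 0 0 0 0"

```text
time_s: 5.0
tcp_pos: [0.4906, -0.0448, 0.0527]
eef_rot: [-180.0, -0.0, 172.9]
contact_force: [-1.2, 0.6, 1.1]
gripper_width: 0.0006
gripper_force: 0.4
```

Request:
apply_moves --pt "0 -0.001 0 0 0 0 0" --pt "0 -0.001 0 0 0 0 0" --pt "0 0 0 0 0 0 0"

```text
time_s: 5.25
tcp_pos: [0.4914, -0.0452, 0.0523]
eef_rot: [-180.0, -0.1, 172.9]
contact_force: [-5.5, 1.5, 4.1]
gripper_width: 0.0003
gripper_force: 2.7
```

Request:
apply_moves --pt "0 -0.001 0 0 0 0 0" --pt "0 0 0 0 0 0 0" --pt "0 0 0 0 0 0 0"

```text
time_s: 5.5
tcp_pos: [0.4915, -0.0453, 0.0521]
eef_rot: [-180.0, -0.2, 172.8]
contact_force: [-6.8, 4.0, 6.7]
gripper_width: 0.0002
gripper_force: 4.1
```

```bash
python3 -c "
from plan import *
print(polar())"
```

```text
{'t': 5.5, 'R': np.float64(145.89), 'th': np.float64(-10.93), 'head': np.float64(-11.06), 'z': np.float64(52.1), 'Fout': np.float64(7.22), 'Ftan': np.float64(-3.16), 'Fz': np.float64(6.67)}
```

Request:
apply_moves --pt "0 -0.001 0 -0.001 0 0 0" --pt "0 -0.001 0 0 0 0 0" --pt "0 0 0 0 0 0 0" --pt "0 0 0 0 0 0 0"

```text
time_s: 5.83
tcp_pos: [0.4917, -0.0455, 0.0523]
eef_rot: [-179.9, -0.4, 172.8]
contact_force: [-10.9, 6.5, 3.9]
gripper_width: 0.0001
gripper_force: 6.0
```

Request:
apply_moves --pt "0 -0.001 0 0 0 0 0" --pt "0 -0.001 0 0 0 0 0" --pt "0 0 0 0 0 0 0" --pt "0 0 0 0 0 0 0"

```text
time_s: 6.17
tcp_pos: [0.4919, -0.0457, 0.0521]
eef_rot: [-179.9, -0.6, 172.8]
contact_force: [-18.5, 10.2, 10.4]
gripper_width: 0.0008
gripper_force: 9.6
```

```bash
python3 -c "
from plan import *
print(polar())"
```

```text
{'t': 6.17, 'R': np.float64(145.49), 'th': np.float64(-10.82), 'head': np.float64(-11.13), 'z': np.float64(52.1), 'Fout': np.float64(19.63), 'Ftan': np.float64(-7.93), 'Fz': np.float64(10.41)}
```

```bash
cat >> plan.py <<'E'
def strip(name="wrist"):
    """top face of strip (z 38-52mm) outside r=122: per theta bin outer radius"""
    c=capture(name);H,W=c["range_z"].shape;vv,uu=np.mgrid[0:H,0:W];ok=(c["range_z"]>0.05).ravel()
    P=world(c,np.c_[uu.ravel(),vv.ravel()]);d=O-P[:,:2];r=np.hypot(*d.T)*1e3;th=np.degrees(np.arctan2(d[:,1],d[:,0]))-PHI
    m=ok&(P[:,2]>.038)&(P[:,2]<.052)&(r>122)&(r<240)&(th>-30)&(th<76)
    for a in range(-28,76,4):
        k=m&(th>=a)&(th<a+4)
        if k.sum()>6: print(a+2,k.sum(),np.percentile(r[k],[5,50,95]).round(1))
    return c
E
python3 -c "
from plan import *
c=strip();cv2.imwrite('pics/w3.png',c['frame'][:,:,::-1]);print(polar())"
```

```text
-14 122 [151.2 155.3 155.9]
-10 276 [125.3 154.1 155.8]
18 66 [143.5 147.2 148.8]
22 419 [142.6 147.8 152.2]
26 505 [146.9 152.7 157.6]
30 471 [152.  158.6 164. ]
34 472 [159.7 165.6 171.5]
38 240 [165.3 170.  174.8]
{'t': 6.22, 'R': np.float64(145.5), 'th': np.float64(-10.82), 'head': np.float64(-11.13), 'z': np.float64(52.1), 'Fout': np.float64(18.87), 'Ftan': np.float64(-9.53), 'Fz': np.float64(10.36)}
```

View pics/w3.png

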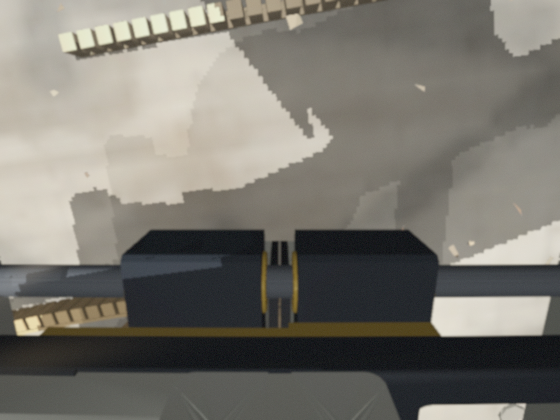

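The strip's free part has swung in: at 38° it was near r≈205 and is now at r≈172. At −11° the contact is firm, and the finger face measures about 12 mm off the TCP, which matches a seated strip. I'll ease the force and start stroking, at 1° per row around the arc centre.

Request:
apply_moves --pt "0 0.001 0 -0.0005 0 0 0" --pt "0 0 -0.0025 0 0 0 -0.0111" --pt "0 0 -0.0025 0 0 0 -0.0111" --pt "0 0 -0.0025 0 0 0 -0.0111" --pt "0 0 -0.0025 0 0 0 -0.0111" --pt "0 0 -0.0025 0 0 0 -0.0111" --pt "0 0 -0.0025 0 0 0 -0.0111" --pt "0 0 -0.0025 0 0 0 -0.0111"

```text
time_s: 6.88
tcp_pos: [0.4906, -0.0627, 0.0522]
eef_rot: [180.0, -0.5, 179.8]
contact_force: [-12.3, 5.9, 1.5]
gripper_width: 0.0004
gripper_force: 5.8
```

```bash
python3 -c "
from plan import *
print(polar());strip();print(polar())"
```

```text
{'t': 6.88, 'R': np.float64(145.66), 'th': np.float64(-4.09), 'head': np.float64(-4.06), 'z': np.float64(52.2), 'Fout': np.float64(12.29), 'Ftan': np.float64(-5.86), 'Fz': np.float64(1.54)}
-6 214 [124.7 154.2 156.1]
-2 183 [152.4 154.4 156. ]
26 152 [140.9 145.4 147.8]
30 458 [142.  147.6 152.1]
34 456 [146.4 152.  156.6]
38 428 [152.6 158.9 163.7]
42 439 [161.  165.9 171.4]
46 102 [165.4 168.5 173.5]
{'t': 6.93, 'R': np.float64(145.65), 'th': np.float64(-3.91), 'head': np.float64(-3.97), 'z': np.float64(52.3), 'Fout': np.float64(11.07), 'Ftan': np.float64(-6.13), 'Fz': np.float64(0.37)}
```

Request:
apply_moves --pt "0 0 -0.0025 0 0 0 -0.0111" --pt "0 0 -0.0025 0 0 0 -0.0111" --pt "0 0 -0.0025 0 0 0 -0.0111" --pt "0 0 -0.0025 0 0 0 -0.0111" --pt "0 0 -0.0025 0 0 0 -0.0111" --pt "0 0 -0.0025 0 0 0 -0.0111" --pt "0 0 -0.0025 0 0 0 -0.0111" --pt "0 0 0 0 0 0 0"

```text
time_s: 7.6
tcp_pos: [0.4918, -0.0807, 0.0524]
eef_rot: [179.9, -0.5, -173.2]
contact_force: [-10.0, 5.2, 0.6]
gripper_width: 0.0002
gripper_force: 4.7
```

Request:
apply_moves --pt "0 0 -0.0025 0 0 0 -0.0111" --pt "0 0 -0.0025 0 0 0 -0.0111" --pt "0 0 -0.0025 0 0 0 -0.0111" --pt "0 0 -0.0025 0 0 0 -0.0111" --pt "0 0 -0.0025 0 0 0 -0.0111" --pt "0 0 -0.0025 0 0 0 -0.0111" --pt "0 0 -0.0025 0 0 0 -0.0111" --pt "0 0 0 0 0 0 0"

```text
time_s: 8.27
tcp_pos: [0.4951, -0.098, 0.0524]
eef_rot: [179.9, -0.4, -166.2]
contact_force: [-8.6, 2.6, 0.8]
gripper_width: 0.0004
gripper_force: 4.0
```

```bash
python3 -c "
from plan import *
print(polar());strip();print(polar())"
```

```text
{'t': 8.27, 'R': np.float64(145.47), 'th': np.float64(9.94), 'head': np.float64(9.94), 'z': np.float64(52.4), 'Fout': np.float64(7.77), 'Ftan': np.float64(-4.55), 'Fz': np.float64(0.79)}
-26 64 [135.8 136.1 136.4]
6 31 [155.3 155.7 156.1]
10 332 [125.9 154.1 155.8]
14 24 [155.4 155.7 156. ]
38 15 [146.5 148.5 149.5]
42 381 [143.6 148.1 152.7]
46 495 [147.7 153.7 158.9]
50 501 [153.2 159.8 165.5]
54 513 [160.4 166.9 172.1]
58 40 [165.4 167.4 169.4]
{'t': 8.32, 'R': np.float64(145.49), 'th': np.float64(9.93), 'head': np.float64(9.89), 'z': np.float64(52.4), 'Fout': np.float64(8.37), 'Ftan': np.float64(-5.06), 'Fz': np.float64(0.43)}
```

Request:
apply_moves --pt "0 -0.001 0 0 0 0 0" --pt "0 -0.001 0 0 0 0 0" --pt "0 0 0 0 0 0 0" --pt "0 0 -0.0025 0 0 0 -0.0111" --pt "0 0 -0.0025 0 0 0 -0.0111" --pt "0 0 -0.0025 0 0 0 -0.0111" --pt "0 0 -0.0025 0 0 0 -0.0111" --pt "0 0 -0.0025 0 0 0 -0.0111" --pt "0 0 -0.0025 0 0 0 -0.0111" --pt "0 0 -0.0025 0 0 0 -0.0111" --pt "0 0 -0.0025 0 0 0 -0.0111"

```text
time_s: 9.23
tcp_pos: [0.5015, -0.1165, 0.0519]
eef_rot: [179.8, -0.6, -158.2]
contact_force: [-11.8, 3.5, 1.1]
gripper_width: 0.0007
gripper_force: 4.7
```

Request:
apply_moves --pt "0 0 -0.0025 0 0 0 -0.0111" --pt "0 0 -0.0025 0 0 0 -0.0111" --pt "0 0 -0.0025 0 0 0 -0.0111" --pt "0 0 -0.0025 0 0 0 -0.0111" --pt "0 0 -0.0025 0 0 0 -0.0111" --pt "0 0 -0.0025 0 0 0 -0.0111" --pt "0 0 -0.0025 0 0 0 -0.0111" --pt "0 0 -0.0025 0 0 0 -0.0111"

```text
time_s: 9.9
tcp_pos: [0.5108, -0.1345, 0.0522]
eef_rot: [179.7, -0.5, -150.2]
contact_force: [-10.3, 2.5, -0.5]
gripper_width: 0.0003
gripper_force: 4.0
```

```bash
python3 -c "
from plan import *
print(polar())"
```

```text
{'t': 9.9, 'R': np.float64(144.34), 'th': np.float64(25.7), 'head': np.float64(25.91), 'z': np.float64(52.2), 'Fout': np.float64(7.76), 'Ftan': np.float64(-7.25), 'Fz': np.float64(-0.48)}
```

Request:
apply_moves --pt "0 -0.0005 -0.0025 0 0 0 -0.0111" --pt "0 -0.0005 -0.0025 0 0 0 -0.0111" --pt "0 -0.0002 -0.0025 0 0 0 -0.0111" --pt "0 -0.0002 -0.0025 0 0 0 -0.0111" --pt "0 -0.0001 -0.0025 0 0 0 -0.0111" --pt "0 -0.0001 -0.0025 0 0 0 -0.0111" --pt "0 -0.0001 -0.0025 0 0 0 -0.0111" --pt "0 -0.0001 -0.0025 0 0 0 -0.0111" --pt "0 0 0 0 0 0 0"

```text
time_s: 10.65
tcp_pos: [0.5233, -0.1506, 0.0521]
eef_rot: [179.7, -0.4, -142.2]
contact_force: [-11.1, -0.9, -0.2]
gripper_width: 0.0002
gripper_force: 4.1
```

```bash
python3 -c "
from plan import *
print(polar());strip()"
```

```text
{'t': 10.65, 'R': np.float64(142.86), 'th': np.float64(33.82), 'head': np.float64(33.92), 'z': np.float64(52.1), 'Fout': np.float64(9.3), 'Ftan': np.float64(-6.09), 'Fz': np.float64(-0.22)}
-26 326 [122.9 128.7 135.7]
-22 37 [122.2 123.7 126.3]
-6 11 [133.9 134.1 134.2]
-2 46 [133.1 133.7 134.2]
30 32 [153.  153.2 153.7]
34 324 [125.9 151.6 153.4]
38 28 [152.8 153.2 153.7]
```

Request:
apply_moves --pt "0 -0.001 0 0 0 0 0" --pt "0 0 0 0 0 0 0" --pt "0 -0.0001 -0.0025 0 0 0 -0.0111" --pt "0 -0.0001 -0.0025 0 0 0 -0.0111" --pt "0 -0.0001 -0.0025 0 0 0 -0.0111" --pt "0 -0.0001 -0.0025 0 0 0 -0.0111" --pt "0 -0.0001 -0.0025 0 0 0 -0.0111" --pt "0 -0.0001 -0.0025 0 0 0 -0.0111" --pt "0 -0.0001 -0.0025 0 0 0 -0.0111" --pt "0 -0.0001 -0.0025 0 0 0 -0.0111" --pt "0 -0.0001 -0.0025 0 0 0 -0.0111" --pt "0 -0.0001 -0.0025 0 0 0 -0.0111"

```text
time_s: 11.7
tcp_pos: [0.5415, -0.1677, 0.0521]
eef_rot: [179.6, -0.4, -132.2]
contact_force: [-10.4, -1.9, 0.9]
gripper_width: 0.0002
gripper_force: 3.9
```

```bash
python3 -c "
from plan import *
print(polar())"
```

```text
{'t': 11.7, 'R': np.float64(141.11), 'th': np.float64(43.88), 'head': np.float64(43.91), 'z': np.float64(52.1), 'Fout': np.float64(8.41), 'Ftan': np.float64(-6.45), 'Fz': np.float64(0.91)}
```

Request:
apply_moves --pt "0 0.02 0 0 0 0 0" --pt "0 0.02 0 0 0 0 0" --pt "0 0 0 -0.032 0 0 0" --pt "0 0 0 -0.032 0 0 0" --pt "0 0 0 -0.032 0 0 0" --pt "0 0 0 -0.032 0 0 0" --pt "0 0 0 -0.032 0 0 0" --pt "0 0 0 -0.032 0 0 0" --pt "0 -0.0325 0 0 0 0 0" --pt "0 -0.0325 0 0 0 0 0" --pt "0 -0.0325 0 0 0 0 0" --pt "0 -0.0325 0 0 0 0 0" --pt "0 0 0 0 0 0 0" --pt "0 0 0 0 0 0 0"

```text
time_s: 12.87
tcp_pos: [0.608, -0.0992, 0.2453]
eef_rot: [180.0, -0.0, -132.0]
contact_force: [0.4, -0.9, -0.1]
gripper_width: 0.0007
gripper_force: 0.0
```

```bash
python3 -c "
from plan import *
import pickle
print(polar());c=strip();pickle.dump(c,open('w4.pkl','wb'))
f=c['frame'][0:260,130:450,::-1];cv2.imwrite('pics/w4.png',cv2.resize(f,None,fx=2.3,fy=2.3,interpolation=2))"
```

```text
{'t': 12.87, 'R': np.float64(45.77), 'th': np.float64(47.92), 'head': np.float64(44.05), 'z': np.float64(245.3), 'Fout': np.float64(0.45), 'Ftan': np.float64(0.82), 'Fz': np.float64(-0.13)}
-26 125 [123.  129.6 135.4]
-22 130 [122.6 128.9 134.8]
-18 94 [122.5 127.8 133. ]
-14 99 [122.6 128.  132.9]
-10 106 [122.5 128.3 133.1]
-6 105 [122.6 127.6 133.3]
-2 108 [122.7 128.3 133.3]
2 101 [122.5 127.8 133.5]
6 113 [122.6 128.2 133.6]
10 116 [122.7 128.1 133.8]
14 113 [122.6 128.5 134.4]
18 116 [122.7 128.6 134.2]
22 117 [122.8 128.7 134.3]
26 112 [122.6 128.6 134.8]
30 116 [122.6 128.9 134.7]
34 115 [122.4 128.9 134.9]
38 112 [122.6 129.  134.7]
42 112 [122.7 129.2 135.2]
46 111 [122.6 129.8 135.4]
50 120 [122.7 131.3 136.6]
54 117 [122.6 132.3 138.5]
58 126 [122.7 135.  140.9]
62 119 [122.8 137.1 143.4]
66 37 [122.1 123.8 125.4]
70 33 [122.3 123.7 125.4]
74 28 [122.2 123.4 125.2]
```

View pics/w4.png

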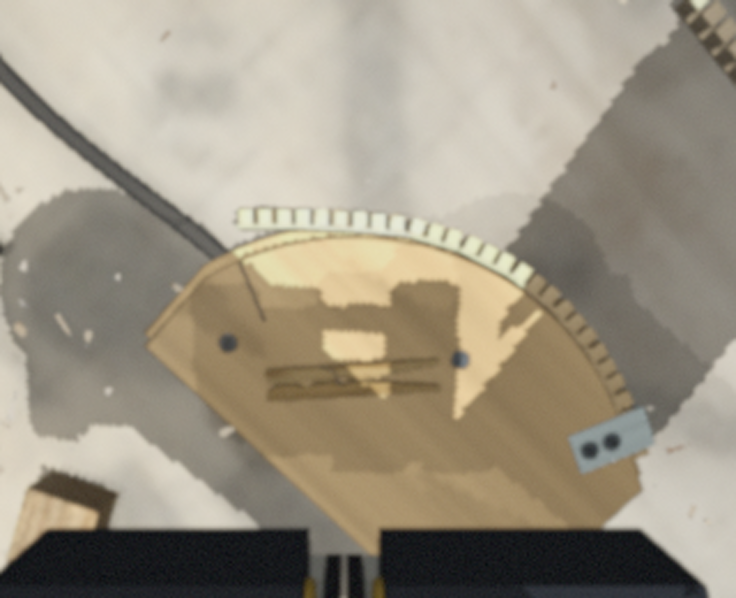

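The lining lies tight from the clip (265/2.3+…, right) round to about 45°. Only the tail, at crop (240–400, 215), still stands off by up to 8 mm. I'll go back to about 36° and stroke out to the tail.

Request:
apply_moves --pt "0 0.0325 0 0 0 0 0" --pt "0 0.0325 0 0 0 0 0" --pt "0 0.0325 0 0 0 0 0" --pt "0 0.0325 0 0 0 0 0" --pt "0 0 0 0.032 0 0 0" --pt "0 0 0 0.032 0 0 0" --pt "0 0 0 0.032 0 0 0" --pt "0 0 0 0.032 0 0 0" --pt "0 0 0 0.032 0 0 0" --pt "0 0 0 0.032 0 0 0" --pt "0 0 0.0064 0 0 0 0.0222" --pt "0 0 0.0064 0 0 0 0.0222" --pt "0 0 0.0064 0 0 0 0.0222" --pt "0 0 0.0064 0 0 0 0.0222" --pt "0 -0.01 0 0 0 0 0" --pt "0 -0.01 0 0 0 0 0" --pt "0 -0.01 0 0 0 0 0" --pt "0 0 0 0 0 0 0"

```text
time_s: 14.42
tcp_pos: [0.5264, -0.159, 0.0543]
eef_rot: [-180.0, 0.0, -140.1]
contact_force: [-1.6, -1.5, 0.8]
gripper_width: 0.0003
gripper_force: 0.8
```

```bash
python3 -c "
from plan import *
print(polar())"
```

```text
{'t': 14.42, 'R': np.float64(145.8), 'th': np.float64(37.17), 'head': np.float64(36.03), 'z': np.float64(54.3), 'Fout': np.float64(2.17), 'Ftan': np.float64(0.11), 'Fz': np.float64(0.78)}
```

Request:
apply_moves --pt "0 -0.001 0 0.001 0 0 0" --pt "0 -0.001 0 0 0 0 0" --pt "0 -0.001 0 0 0 0 0" --pt "0 -0.001 0 0 0 0 0" --pt "0 0 0 0 0 0 0" --pt "0 0 0 0 0 0 0"

```text
time_s: 14.92
tcp_pos: [0.527, -0.1579, 0.053]
eef_rot: [180.0, -0.1, -140.2]
contact_force: [-1.8, -6.6, 1.9]
gripper_width: 0.0004
gripper_force: 2.9
```

```bash
python3 -c "
from plan import *
print(polar())"
```

```text
{'t': 14.92, 'R': np.float64(144.65), 'th': np.float64(37.02), 'head': np.float64(35.92), 'z': np.float64(53.0), 'Fout': np.float64(5.71), 'Ftan': np.float64(3.79), 'Fz': np.float64(1.85)}
```

Request:
apply_moves --pt "0 -0.001 0 0 0 0 0" --pt "0 -0.001 0 0 0 0 0" --pt "0 -0.0002 -0.0025 0 0 0 -0.0111" --pt "0 -0.0002 -0.0025 0 0 0 -0.0111" --pt "0 -0.0002 -0.0025 0 0 0 -0.0111" --pt "0 -0.0002 -0.0025 0 0 0 -0.0111" --pt "0 -0.0002 -0.0025 0 0 0 -0.0111" --pt "0 -0.0002 -0.0025 0 0 0 -0.0111" --pt "0 -0.0002 -0.0025 0 0 0 -0.0111" --pt "0 -0.0002 -0.0025 0 0 0 -0.0111" --pt "0 -0.0002 -0.0025 0 0 0 -0.0111" --pt "0 -0.0002 -0.0025 0 0 0 -0.0111" --pt "0 0 0 0 0 0 0"

```text
time_s: 16.0
tcp_pos: [0.5452, -0.1726, 0.0519]
eef_rot: [179.7, -0.2, -130.2]
contact_force: [-6.0, -1.8, 0.0]
gripper_width: 0.0006
gripper_force: 2.7
```

```bash
python3 -c "
from plan import *
print(polar())"
```

```text
{'t': 16.0, 'R': np.float64(142.36), 'th': np.float64(46.29), 'head': np.float64(45.92), 'z': np.float64(51.9), 'Fout': np.float64(5.25), 'Ftan': np.float64(-3.46), 'Fz': np.float64(0.01)}
```

Now I'll press a little more and carry on to the tail.

Request:
apply_moves --pt "0 -0.001 0 -0.0005 0 0 0" --pt "0 -0.001 0 0 0 0 0" --pt "0 -0.0002 -0.0025 0 0 0 -0.0111" --pt "0 -0.0002 -0.0025 0 0 0 -0.0111" --pt "0 -0.0002 -0.0025 0 0 0 -0.0111" --pt "0 -0.0002 -0.0025 0 0 0 -0.0111" --pt "0 -0.0002 -0.0025 0 0 0 -0.0111" --pt "0 -0.0002 -0.0025 0 0 0 -0.0111" --pt "0 -0.0002 -0.0025 0 0 0 -0.0111" --pt "0 -0.0002 -0.0025 0 0 0 -0.0111" --pt "0 0 0 0 0 0 0"

```text
time_s: 16.92
tcp_pos: [0.5626, -0.1819, 0.0521]
eef_rot: [179.6, -0.2, -122.2]
contact_force: [-7.0, -4.1, 0.4]
gripper_width: 0.0005
gripper_force: 3.4
```

Request:
apply_moves --pt "0 -0.0002 -0.0025 0 0 0 -0.0111" --pt "0 -0.0002 -0.0025 0 0 0 -0.0111" --pt "0 -0.0002 -0.0025 0 0 0 -0.0111" --pt "0 -0.0002 -0.0025 0 0 0 -0.0111" --pt "0 -0.0002 -0.0025 0 0 0 -0.0111" --pt "0 -0.0002 -0.0025 0 0 0 -0.0111" --pt "0 -0.0002 -0.0025 0 0 0 -0.0111" --pt "0 -0.0002 -0.0025 0 0 0 -0.0111" --pt "0 0 0 0 0 0 0" --pt "0 0 0 0 0 0 0"

```text
time_s: 17.75
tcp_pos: [0.5815, -0.1902, 0.0523]
eef_rot: [179.7, -0.1, -114.2]
contact_force: [-6.3, -4.8, 0.5]
gripper_width: 0.0002
gripper_force: 3.3
```

```bash
python3 -c "
from plan import *
print(polar())"
```

```text
{'t': 17.75, 'R': np.float64(138.31), 'th': np.float64(62.77), 'head': np.float64(61.86), 'z': np.float64(52.3), 'Fout': np.float64(6.9), 'Ftan': np.float64(-3.9), 'Fz': np.float64(0.53)}
```

Request:
apply_moves --pt "0 -0.001 0 0 0 0 0" --pt "0 -0.001 0 0 0 0 0" --pt "0 0 0 0 0 0 0" --pt "0 0 0 0 0 0 0"

```text
time_s: 18.08
tcp_pos: [0.5825, -0.1891, 0.0526]
eef_rot: [179.7, -0.2, -114.2]
contact_force: [-6.1, -8.8, 0.6]
gripper_width: 0.0004
gripper_force: 5.1
```

Request:
apply_moves --pt "0 -0.001 0 0 0 0 0" --pt "0 -0.001 0 0 0 0 0" --pt "0 0 0 0 0 0 0" --pt "0 0 0 0 0 0 0"

```text
time_s: 18.42
tcp_pos: [0.5826, -0.1888, 0.0526]
eef_rot: [179.7, -0.3, -114.2]
contact_force: [-7.4, -16.6, 0.3]
gripper_width: -0.0002
gripper_force: 9.2
```

```bash
python3 -c "
from plan import *
print(polar())"
```

```text
{'t': 18.42, 'R': np.float64(136.58), 'th': np.float64(62.93), 'head': np.float64(61.86), 'z': np.float64(52.6), 'Fout': np.float64(18.17), 'Ftan': np.float64(-0.28), 'Fz': np.float64(0.34)}
```

Force rose to 18 N with almost no further movement, so the tail is home. I'll back off and check.

Request:
apply_moves --pt "0 0.01 0 0 0 0 0" --pt "0 0.02 0 0 0 0 0" --pt "0 0.02 0 0 0 0 0" --pt "0 0 0 -0.032 0 0 0" --pt "0 0 0 -0.032 0 0 0" --pt "0 0 0 -0.032 0 0 0" --pt "0 0 0 -0.032 0 0 0" --pt "0 0 0 -0.032 0 0 0" --pt "0 0 0 -0.032 0 0 0" --pt "0 -0.0325 0 0 0 0 0" --pt "0 -0.0325 0 0 0 0 0" --pt "0 -0.0325 0 0 0 0 0" --pt "0 -0.0325 0 0 0 0 0" --pt "0 0 0 0 0 0 0" --pt "0 0 0 0 0 0 0"

```text
time_s: 19.67
tcp_pos: [0.6197, -0.1111, 0.2452]
eef_rot: [180.0, 0.0, -114.0]
contact_force: [-0.5, -0.9, 0.5]
gripper_width: 0.0003
gripper_force: 0.0
```

```bash
python3 -c "
from plan import *
import pickle
print(polar());c=strip();pickle.dump(c,open('w5.pkl','wb'))
f=c['frame'][0:260,130:450,::-1];cv2.imwrite('pics/w5.png',cv2.resize(f,None,fx=2.3,fy=2.3,interpolation=2))"
```

```text
{'t': 19.67, 'R': np.float64(50.69), 'th': np.float64(67.01), 'head': np.float64(62.05), 'z': np.float64(245.2), 'Fout': np.float64(1.01), 'Ftan': np.float64(-0.14), 'Fz': np.float64(0.53)}
-26 65 [123.7 132.  136.1]
-22 120 [122.9 129.1 135.2]
-18 82 [122.6 127.7 132.9]
-14 91 [122.6 128.1 132.9]
-10 94 [122.4 128.1 133. ]
-6 92 [122.4 127.7 132.9]
-2 104 [122.6 128.3 133. ]
2 92 [122.9 128.  133.4]
6 101 [122.7 128.3 133.2]
10 109 [122.6 127.7 133.2]
14 104 [122.6 128.1 133.6]
18 111 [122.7 128.4 133.1]
22 121 [122.5 128.4 133.4]
26 102 [122.5 127.8 133.5]
30 107 [122.7 127.5 133.1]
34 110 [122.8 127.9 133.5]
38 116 [122.5 127.9 133.6]
42 119 [122.6 127.9 133.8]
46 111 [122.6 127.9 133.9]
50 112 [122.5 127.6 133.5]
54 107 [122.7 127.4 133.6]
58 108 [122.4 127.9 133.4]
62 105 [122.1 127.6 133.9]
66 65 [122.3 125.1 133.1]
70 35 [122.2 123.7 125.4]
74 31 [122.2 123.5 125.1]
```

View pics/w5.png

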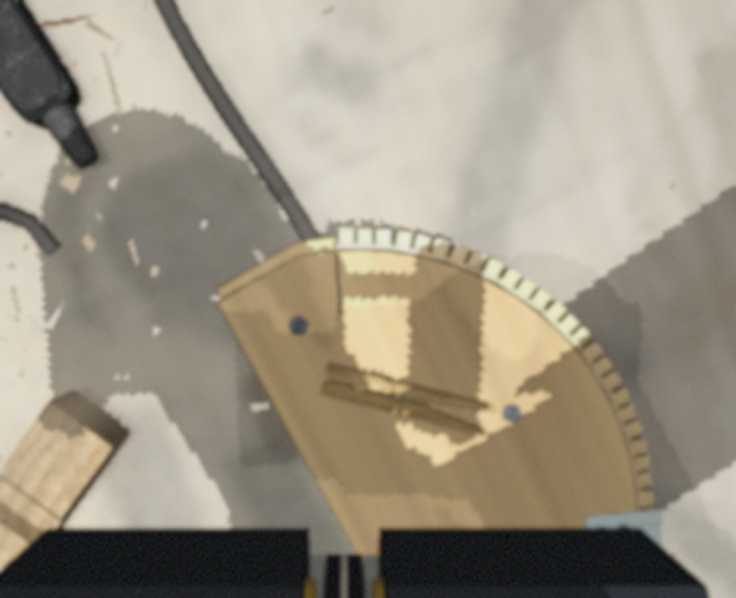

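The strip sits at an even 133–134 mm radius from the clip round to the tail. The tail end meets the dark mark at crop (338,250), and the hand is clear, so I'll hand it in.

```bash
python3 -c "
from plant import close_job
print(close_job())"
```

```text
the job is handed in; nothing more can be done
None
```

I stroked the lining home from the clip to the tail and handed the job in at about 20 s of the 46 s. The last wrist view shows the strip tight on the form all the way, 133–134 mm from the arc centre (133 mm is tight), with its end at the tail mark; the highest pressing force I read was about 20 N, and the hand is clear.

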